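# Zero the thumbwheel tally counter

## Task

Zero the bead tally counter for a new batch: with a fingertip, flick each of its two flat thumbwheels round click by click (front edge going from left to right) until the lobe with the raised bar points straight at the index fin behind that wheel, sitting in its click. Do not overrun the mark. Only push the wheels gently at their edges: do not lift or shove the counter, and leave the jar, the tin and the wax beside it where they are.

Things in the scene. Friction and masses are not known exactly. Their poses are not given: they have to be found in the camera images.
- counter: tally counter: loose aluminium case, about 2 to 3 kg, 74 (x) x 220 (y) x 41 mm; origin on the bench; x points away from the robot (yaw within 0.3), y left, z up; case spans x -27 to 47 mm. Two wheels lie on it, axes at x -20, y 65 and -65 mm, overhanging its front by 37 mm over open bench; behind each an upright steel index fin, x 27 to 47 mm, 6 mm thick, 59 mm high
- wheel_left (a joint): left thumbwheel seen from the robot, lying flat. Rad: 0 = barred lobe points at the index fin; grows counter-clockwise from above (front edge goes from the robot's left to right). Rests in a sprung notch every 1.047 (60 degrees), snaps on to the next once past half-way, takes about 2 N at a lobe's end, does not coast. Starts at -1.047, -2.094 or -3.142; stops at -4.6 and 1.47
- wheel_right (a joint): right thumbwheel seen from the robot, lying flat. Rad: 0 = barred lobe points at the index fin; grows counter-clockwise from above (front edge goes from the robot's left to right). Rests in a sprung notch every 1.047 (60 degrees), snaps on to the next once past half-way, takes about 2 N at a lobe's end, does not coast. Starts at -1.047, -2.094 or -3.142; stops at -4.6 and 1.47
- left_axis (a point): left wheel's axis at mid height of its lobes (50 mm above the bench); x axis points to the index fin, z up. Black hub 40 mm across, six straight radial lobes 60 degrees apart, 7 mm wide, 12 mm thick (up to 56 mm high), reaching 44 mm from the axis; on one lobe a raised steel bar 6 mm wide, 30 mm long, 5 mm high
- right_axis (a point): right wheel's axis at mid height of its lobes (50 mm above the bench); x axis points to the index fin, z up. Black hub 40 mm across, six straight radial lobes 60 degrees apart, 7 mm wide, 12 mm thick (up to 56 mm high), reaching 44 mm from the axis; on one lobe a raised steel bar 6 mm wide, 30 mm long, 5 mm high
- lamp_head (a point): centre of the head of the black desk lamp on the left: fixed and solid, not part of the work, to be kept clear of. The head fills about 65 mm either way in x and y and 85 mm up and down from here; its thin arms run from it up and away from the robot
- amber_jar: clear bead jar of amber beads, 57 mm across, 76 mm high, loose bystander; origin at the centre of its underside
- tin: round aluminium tin, 66 mm across, 29 mm high, loose bystander; origin at the centre of its underside
- wax: lump of yellow beeswax 34 x 48 x 22 mm, loose bystander; origin at the centre of its underside
Not all that is in view belongs to the job. Of the things like the counter, leave any that is purple; of the rest the larger one is meant.

How it is judged:
By the outcome, as a careful person would: the job done as asked, in the order asked, and still so for the second after the job is handed in, with the robot touching nothing.
It also fails if it takes over 72 s, if anything falls off the work surface, if the arm or the gripper's body presses on something with over 40 N, if the wrist force passes 120 N, or if a joint passes its speed limit or range.

## Robot

A 6-joint arm with a two-finger parallel gripper is mounted at the origin on a cart in front of the work surface, level with it; the furniture and walls round the work are solid. World frame = base frame: x ahead of the robot, y to its left, z up, the work surface at z = 0. Lengths are in m, angles in rad, forces in N, time in s.
With the tool pointing down it reaches from about 0.325 to 0.75 m from the base axis. Payload 7.6 kg.
Tool frame: the origin (TCP) lies between the finger pads; the fingertips stand 11 mm ahead of it and the grasp point (between the pads) lies 8 mm behind it; y points along the fingers, x is the direction in which the jaws open and shut, and the axes are right-handed (so a half turn about y gives the same grasp; the last joint's range is limited). The gripper opens to 85 mm and grips with 20 to 120 N. Pads are 22 mm wide; open, the fingers measure 114 mm over their backs; the gripper's body (76 mm by 85 mm) begins 54 mm behind the grasp point. The pads swing forward as they close: fully open they stand 13 mm farther back than shut.
Start: joints at [-1.337, 0.052, 1.401, -0, 1.689, -0.07], TCP at [0.157, -0.501, 0.217] pointing down, gripper open.
Joint ranges: [-2.9, 2.9], [-0.91, 2.17], [0.12, 2.37], [-1.06, 4.2], [0.26, 2.73], [-2.93, 2.93]. Speed limits (rad/s): [2.57, 2.57, 3.01, 3.14, 3.14, 3.14].

## Interface

Orientations are given as a unit quaternion [w, x, y, z].
In Python, from workcell import * gives the robot as it stands.
- The arm moves only by the tool carry_out, never from a script. Its argument "plan" is a list of rows, each a list of 5 numbers: the finger opening in m, from 0 to 0.0854, then the shift along the world's x, y, z in m, then the turn about the world's z in rad. A call has exactly 5 rows; each row shifts and turns the pose as measured when the row begins; what a row does not reach is not made up. A row lasts 1/8 s, in which the tool goes at most 62.5 mm and 10.7 degrees, less where a joint would pass 70% of its speed; a pose out of reach is approached as far as the arm can. A call with a gripper value outside its range is refused whole. The fingers move at their own pace and stop on an object; "grip_force" is the grip in N (left out, the last holds). Time passes only in rows, so rows that do not move let the fingers close, or fill a call up. It gives the time, the measured TCP pose, the force and the opening at its end, in the units of the state.
- get_state(): the state, without advancing time (a new reading comes with each control period).
- get_image(name): name is "scene" or "top"; returns a dict with "frame" (480x640x3 uint8, red, green, blue), "range_z" (480x640 float32, m along the optical axis (not along the pixel's ray), 0 where there is no reading), "fov_y" (degrees; the focal length in pixels is half the picture's height over the tangent of half this angle, whatever the lens; pixels are square), "cx", "cy" (the principal point, pixels), "k1" (the pictures are not rectified: a ray, as slopes to the right and down, at radius r is drawn at 1 + k1 r^2 times it, then the intrinsics apply), "extrinsics" (4x4, takes a point from world to camera coordinates). Camera axes: x right, y up, looking along -z (the intrinsics and any distortion apply to the point x, -y, -z); pixel columns grow to the right and rows downward; lengths in m; the calibration is good to about 2 mm. A picture is of the moment at which its call begins.
- close_job(): hands the job in, once; it reports no verdict.
The state is a dict: "t": time; "joint_pos": joint angles; "joint_vel": joint speeds; "tau": joint torques, N m; "eef_pos": TCP position; "eef_rot": TCP orientation; "force": force on the tool from outside, world axes, zero at the start; "torque": the same for the moment, N m; "opening": opening from 0.0 (shut) to 1.0 (fully open).
Only numpy, scipy, OpenCV 4.12 (cv2) and the standard library are available. Lean on these libraries where they do the work, as an engineer would, in place of code of your own. Each camera call takes 0.05 s, during which the arm holds its last target. There are 200 camera calls.

## Working session

There is one attempt and no reset: what is moved stays moved. The work goes in short steps, Python scripts to look and compute and a tool call to move; the robot and the scene stay as the last step left them, time stands still between calls to the robot, and variables do not carry over. Pictures are saved under pics/ and viewed, about 8 in all and at most 12, crops included, and the job is handed in when it is done.

Besides the shell and the picture viewer there is one more tool, called by a JSON object that holds its "method" and its "body", one argument or row to a line. carry_out: Moves the arm, as the interface text tells. Its arguments: {"type":"object","properties":{"plan":{"type":"array"},"grip_force":{"type":"number"}},"required":["plan"]}

```bash
mkdir -p pics; cat > h.py <<'E'
from workcell import *
import numpy as np, cv2, pickle
def grab(n,tag):
    d=get_image(n); pickle.dump(d,open(f'pics/{tag}.pkl','wb'))
    cv2.imwrite(f'pics/{tag}.png',d['frame'][:,:,::-1]); return d
def load(tag): return pickle.load(open(f'pics/{tag}.pkl','rb'))
def K(d):
    f=d['frame'].shape[0]/2/np.tan(np.radians(d['fov_y'])/2)
    return np.array([[f,0,d['cx']],[0,f,d['cy']],[0,0,1.]]),np.array([d['k1'],0,0,0.])
def world(d,uv,z=None):
    k,D=K(d); uv=np.array(uv,float).reshape(-1,1,2)
    s=cv2.undistortPoints(uv,k,D)[:,0]
    E=np.array(d['extrinsics']);R,t=E[:3,:3],E[:3,3]; c=-R.T@t
    out=[]
    for (a,b),(u,v) in zip(s,uv[:,0]):
        ray=R.T@np.array([a,-b,-1])
        L=d['range_z'][int(round(v)),int(round(u))] if z is None else (z-c[2])/ray[2]
        out.append(c+L*ray)
    return np.array(out)
def pix(d,P):
    k,D=K(d);E=np.array(d['extrinsics']);p=(E[:3,:3]@np.array(P,float).reshape(-1,3).T).T+E[:3,3]
    p=p*[1,-1,-1]
    return cv2.projectPoints(p,np.zeros(3),np.zeros(3),k,D)[0][:,0]
def crop(d,name,x0,y0,x1,y1,s):
    cv2.imwrite(f'pics/{name}.png',cv2.resize(d['frame'][y0:y1,x0:x1,::-1],None,fx=s,fy=s,interpolation=cv2.INTER_CUBIC))
E
python3 - <<'E'
from h import *
for n in('top','scene'):
    d=grab(n,n+'0'); print(n,d['fov_y'],d['k1'],d['cx'],d['cy'])
E
```

```text
top 43.2635099490924 -0.054907058355065784 319.17130345124895 246.77306875652687
scene 48.41456087797534 -0.09134817073133492 318.58987384795006 238.30956873139064
```

View pics/top0.png

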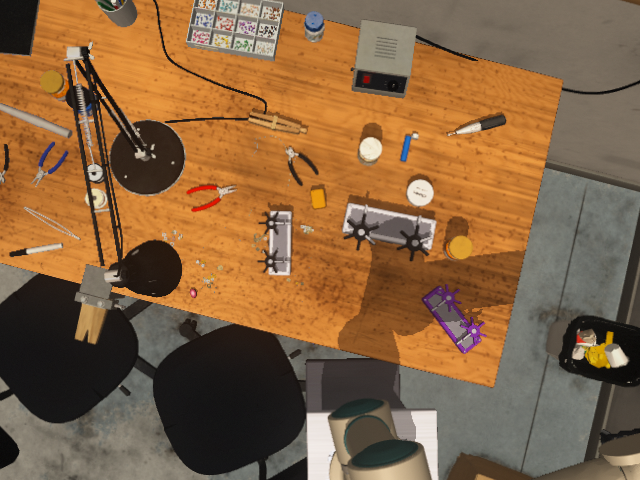

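View pics/scene0.png

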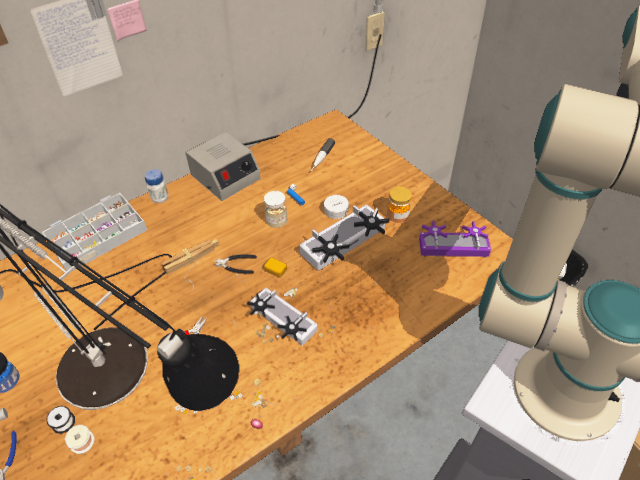

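Three counters can be seen in the top picture: purple at (452,318), a small grey one at (280,243) and a larger grey one at (390,228). The larger grey one fits, so I'll confirm it in a crop along with the bar positions.

```bash
python3 - <<'E'
from h import *
t=load('top0');s=load('scene0')
a=cv2.resize(t['frame'][165:275,310:490,::-1],None,fx=4.4,fy=4.4,interpolation=cv2.INTER_CUBIC)[:,:790]
crop(t,'c1',335,190,475,270,5.7)
crop(s,'c2',290,180,420,275,6)
print(np.round(world(t,[(361,232),(415,242),(390,228),(459,247),(420,193),(318,198),(150,268)]),3))
E
```

```text
[[ 0.584  0.019  0.057]
 [ 0.559 -0.109  0.053]
 [ 0.594 -0.051  0.049]
 [ 0.544 -0.21   0.072]
 [ 0.681 -0.13   0.024]
 [ 0.673  0.12   0.016]
 [ 0.501  0.458  0.288]]
```

View pics/c1.png

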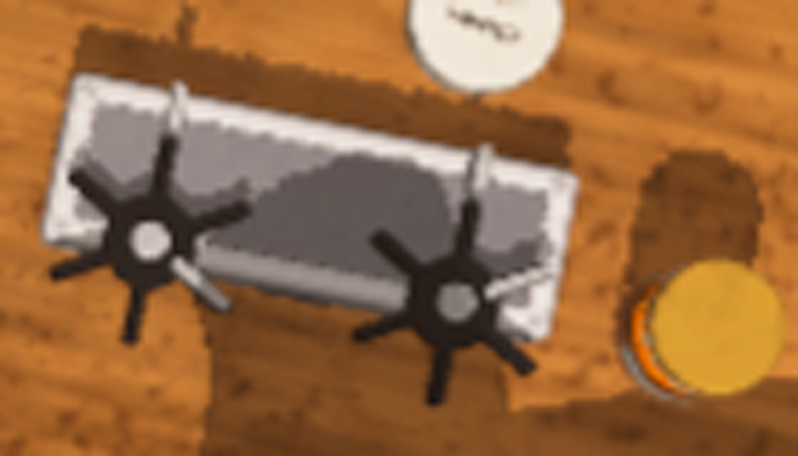

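View pics/c2.png

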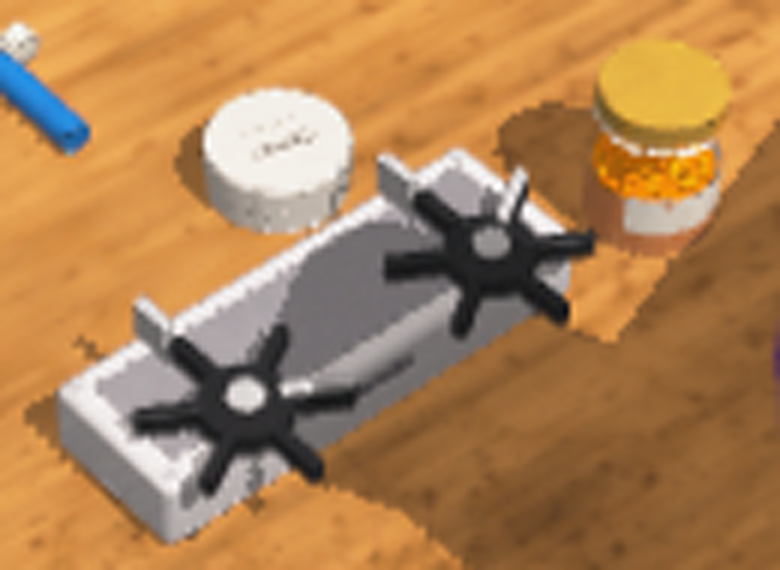

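The large grey counter is confirmed, with the fins behind it. In crop c1 the left wheel's hub is at (150,240) and its bar points to (225,305), about 120° clockwise of the fin, so it is at -2.094 and needs 2 clicks. The right hub is at (458,300) and its bar points to (545,270), so it is at -1.047 and needs 1 click.

```bash
python3 - <<'E'
from h import *
from scipy.optimize import least_squares
t=load('top0');s=load('scene0')
C=lambda p:(p[0]/5.7+335-.4,p[1]/5.7+190-.4)
S=lambda p:(p[0]/6+290-.4,p[1]/6+180-.4)
# lobe tips (mid height ~ top 56) and fins, wheel frame, relative to counter origin
tips=[];ut=[];us=[]
def lobe(ay,deg,r=.044,z=.056): a=np.radians(deg);return [-.020+r*np.cos(a),ay+r*np.sin(a),z]
P=[lobe(.065,60),lobe(.065,120),lobe(.065,180),lobe(.065,-60),lobe(-.065,60),lobe(-.065,120),lobe(-.065,180),lobe(-.065,240)]
U=[C(p) for p in[(72,175),(55,273),(131,341),(248,210),(375,238),(358,335),(436,402),(532,370)]]
V=[S(p) for p in[(137,418),(208,490),(318,475),(280,330),(388,266),(461,332),(565,315),(592,240)]]
P=np.array(P)
def W(q):
    c,n=np.cos(q[2]),np.sin(q[2]);return P@np.array([[c,-n,0],[n,c,0],[0,0,1]]).T+[q[0],q[1],0]
for nm,f in(('top',lambda q:(pix(t,W(q))-U).ravel()),('scene',lambda q:(pix(s,W(q))-V).ravel()),('both',lambda q:np.r_[(pix(t,W(q))-U).ravel(),(pix(s,W(q))-V).ravel()])):
    r=least_squares(f,[.6,-.05,-.19]);q=r.x;print(nm,np.round(q,4),'rms px',np.sqrt(np.mean(r.fun**2)))
    c,n=np.cos(q[2]),np.sin(q[2])
    for ay in(.065,-.065): print(np.round([q[0]-.02*c-ay*n,q[1]-.02*n+ay*c],4))
st=get_state()
from scipy.spatial.transform import Rotation as R
w=st['eef_rot'];print(st['eef_pos'],np.round(R.from_quat([w[1],w[2],w[3],w[0]]).as_matrix(),3),st['opening'],st['t'])
E
```

```text
top [ 0.5906 -0.0485 -0.2128] rms px 0.4701534162767897
[0.5848 0.0193]
[ 0.5573 -0.1078]
scene [ 0.5873 -0.0408 -0.2137] rms px 0.4549024680881502
[0.5815 0.027 ]
[ 0.554  -0.1001]
both [ 0.5897 -0.0456 -0.2126] rms px 1.1572870058973888
[0.5838 0.0222]
[ 0.5564 -0.1049]
[ 0.15699195 -0.50066694  0.21594367] [[ 0.299 -0.     0.954]
 [-0.954  0.001  0.299]
 [-0.001 -1.     0.   ]] 1.000728738298507 0.1
```

{"method": "carry_out", "body": {
  "plan": [
    [0,0.027,0.039,0,0.075],
    [0,0.027,0.039,0,0.075],
    [0,0.027,0.039,0,0.075],
    [0,0.027,0.039,0,0.075],
    [0,0.027,0.039,0,0.075]
  ],
  "grip_force": 20
}}

```text
t: 0.72
eef_pos: [0.293, -0.3006, 0.2129]
eef_rot: [0.64, -0.638, 0.305, -0.301]
force: [0.8, -0.7, -0.5]
opening: -0.001
```

{"method": "carry_out", "body": {
  "plan": [
    [0,0.027,0.039,0,0.075],
    [0,0.027,0.039,0,0.075],
    [0,0.027,0.039,0,0.075],
    [0,0.027,0.039,0,0.075],
    [0,0.027,0.039,0,0.075]
  ]
}}

```text
t: 1.35
eef_pos: [0.4306, -0.098, 0.2115]
eef_rot: [0.686, -0.684, 0.177, -0.172]
force: [0.1, -0.8, 0.1]
opening: -0.0
```

{"method": "carry_out", "body": {
  "plan": [
    [0,0.026,0.037,0,0.076],
    [0,0.026,0.037,-0.02,0.076],
    [0,0.026,0.037,-0.03,0.076],
    [0,0.024,0.037,-0.03,0.076],
    [0,0,0,-0.03,0]
  ]
}}

```text
t: 1.98
eef_pos: [0.5367, 0.0583, 0.0992]
eef_rot: [0.705, -0.704, 0.065, -0.062]
force: [-0.5, -0.6, -0.8]
opening: 0.003
```

```bash
cat > chk.py <<'E'
from h import *
import sys
from scipy.spatial.transform import Rotation as R
tag=sys.argv[1]
d=grab('top',tag+'t');s=grab('scene',tag+'s');st=get_state()
w=st['eef_rot'];m=R.from_quat([w[1],w[2],w[3],w[0]]).as_matrix();p=np.array(st['eef_pos'])
print(st['t'],np.round(p,4),'jaw yaw',np.arctan2(m[1,0],m[0,0]).round(4),'tilt',m[:,1].round(3),np.round(st['force'],2))
tip=p+m[:,1]*.011
print('tip px top',pix(d,tip),'scene',pix(s,tip))
a=cv2.resize(d['frame'][190:270,335:465,::-1],None,fx=4.5,fy=4.5,interpolation=cv2.INTER_CUBIC)
b=cv2.resize(s['frame'][170:280,280:420,::-1],None,fx=5.6,fy=5.6,interpolation=cv2.INTER_CUBIC)[:616]
c=cv2.resize(a,(450,277)); 
cv2.imwrite(f'pics/{tag}.png',b if len(sys.argv)<3 else a)
E
python3 chk.py a
```

```text
2.075 [0.5338 0.0565 0.0964] jaw yaw -0.1822 tilt [-0.012  0.001 -1.   ] [-0.33 -0.14  0.17]
tip px top [[346.3698881  253.06235951]] scene [[339.43180965 256.38780749]]
```

View pics/a.png

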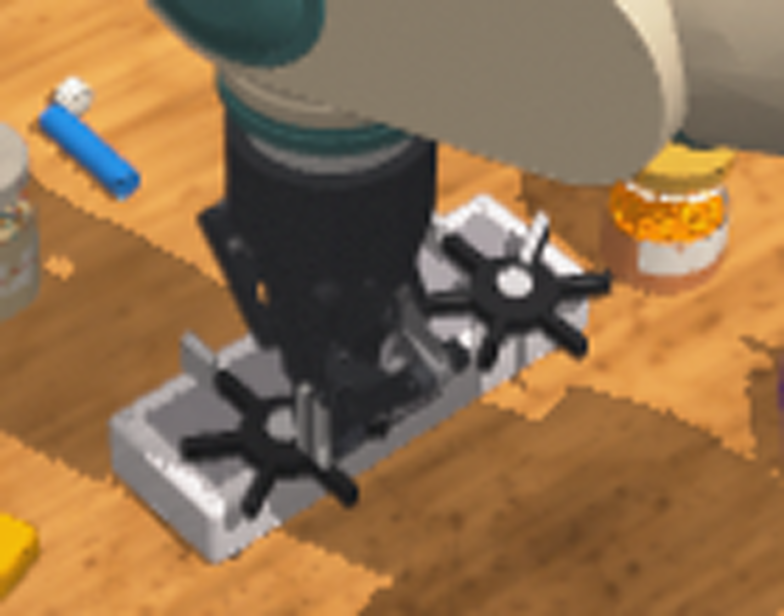

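```bash
python3 - <<'E'
from h import *
s=load('as');t=load('at')
for z in(.082,.0855,.09): print(world(s,[(336.8,252.7)],z).round(4))
print('depth', world(s,[(336,248),(334.5,247),(336.5,251)]).round(4))
# axis caps by depth
print('caps scene', world(load('scene0'),[(290+245/6-.4,180+393/6-.4),(290+491/6-.4,180+241/6-.4)]).round(4))
print('caps top', world(load('top0'),[(335+150/5.7-.4,190+240/5.7-.4),(335+458/5.7-.4,190+300/5.7-.4)]).round(4))
crop(s,'b',315,225,385,270,11)
E
python3 chk.py a2 >/dev/null
```

```text
[[0.5466 0.049  0.082 ]]
[[0.5448 0.0515 0.0855]]
[[0.5424 0.0546 0.09  ]]
depth [[0.5329 0.0705 0.1261]
 [0.5385 0.0684 0.1237]
 [0.5333 0.068  0.1139]]
caps scene [[ 0.5857  0.0219  0.0573]
 [ 0.5583 -0.1061  0.0559]]
caps top [[ 0.5852  0.0196  0.0572]
 [ 0.5583 -0.1091  0.0532]]
```

View pics/b.png

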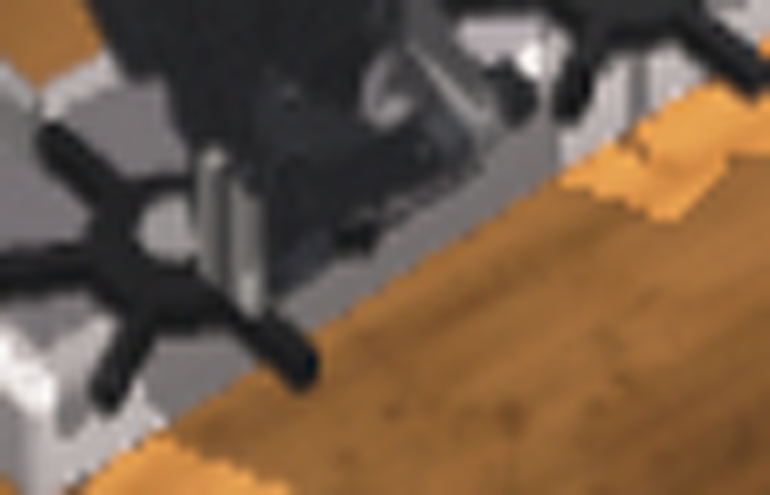

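```bash
python3 - <<'E'
from h import *
s=load('a2s')
g=[(u,v) for v in range(240,268) for u in range(326,356)]
w=world(s,g); st=get_state(); print(np.round(st['eef_pos'],4),st['t'],st['opening'])
Z=(w[:,2]*1000).round().astype(int).reshape(28,30)
print('cols 326..355');
for i,r in enumerate(Z): print(240+i,*r)
m=(w[:,2]>.07)
for lo in range(70,130,6):
    k=(w[:,2]>lo/1e3)&(w[:,2]<=(lo+6)/1e3)
    if k.sum(): print(lo,k.sum(),w[k,:2].min(0).round(3),w[k,:2].max(0).round(3))
E
```

```text
[0.536  0.0557 0.1011] 2.175 -0.0006513788740694247
cols 326..355
240 44 43 38 42 39 38 133 145 142 147 148 155 155 157 157 163 164 167 170 174 176 175 179 183 185 187 187 36 36 34
241 57 57 58 57 58 58 130 141 142 145 146 147 144 147 150 152 165 164 171 169 173 174 178 178 183 34 36 30 30 32
242 56 54 53 56 57 54 129 137 140 140 143 144 143 143 145 146 160 163 161 168 168 173 60 36 33 37 36 33 28 29
243 56 58 57 57 61 60 60 132 132 137 140 141 140 142 145 144 142 155 162 164 59 62 61 36 33 30 31 30 22 19
244 58 57 60 58 58 56 60 130 133 133 137 140 138 136 139 138 138 136 135 134 63 64 58 33 31 32 30 23 23 16
245 56 54 57 60 59 59 61 125 127 130 134 138 136 135 138 138 980 130 131 128 55 59 54 32 32 25 19 15 17 13
246 54 58 60 59 59 59 58 122 122 126 134 133 131 133 134 138 134 130 129 125 52 50 54 24 24 21 18 17 16 10
247 56 53 56 59 59 58 62 118 121 125 127 130 127 128 133 131 126 124 124 50 52 49 46 22 18 12 17 8 14 0
248 56 57 55 59 55 58 55 55 118 121 124 126 126 125 131 128 126 120 47 48 46 42 19 16 18 14 11 4 2 -2
249 54 55 53 58 57 57 56 59 52 120 122 123 121 119 125 124 30 
[... 942 characters left out ...]
 2 1 0 0 2 -3 46 51 -1 1 0 -1 -2 -1 -3 -1 1 3 0 -1 1
261 47 20 19 15 13 13 9 5 3 -1 -1 0 1 2 -3 0 -1 2 -2 -1 1 1 -3 1 0 -2 -2 -1 1 -1
262 16 18 13 11 7 10 0 0 -2 -4 -3 0 5 3 1 2 0 3 0 -2 3 -1 -2 0 -2 -2 -2 -3 -1 0
263 16 14 9 9 0 -2 5 -2 -3 2 1 -1 -3 -1 0 -1 0 0 2 1 1 2 -4 -3 2 3 2 -3 0 -4
264 12 10 5 1 -1 4 1 -1 -2 -1 -2 -1 1 1 3 -3 0 1 3 4 -4 -2 -1 0 -1 0 -1 -3 1 0
265 8 0 1 0 1 -3 3 0 -4 3 -2 -1 4 0 1 1 -1 1 0 1 -3 2 0 1 3 1 -5 -1 0 -2
266 -2 -1 -2 1 0 1 1 2 1 2 -1 0 1 -3 1 -3 -1 980 1 -3 0 -1 -4 -1 -4 -2 1 0 -1 -2
267 0 0 -1 0 2 -1 3 4 -1 0 3 2 -2 5 1 -2 3 -3 -2 0 1 -1 0 0 0 2 0 3 -1 0
112 6 [0.53  0.063] [0.544 0.067]
118 15 [0.522 0.056] [0.544 0.07 ]
124 22 [0.521 0.053] [0.549 0.069]
```

{"method": "carry_out", "body": {
  "plan": [
    [0,0,0,-0.015,0],
    [0,0,0,-0.02,-0.03],
    [0,0,0,0,0],
    [0,0,0,0,0],
    [0,0,0,0,0]
  ]
}}

```text
t: 2.8
eef_pos: [0.5387, 0.0539, 0.0706]
eef_rot: [0.704, -0.702, 0.074, -0.079]
force: [0.0, 0.1, -0.5]
opening: -0.001
```

```bash
cat > tip.py <<'E'
from h import *
from scipy.spatial.transform import Rotation as R
import sys
AX={'L':np.array([.585,.0205]),'R':np.array([.558,-.107])}[sys.argv[1]]
ps=-.2125
s=grab('scene','tip'+sys.argv[2]);st=get_state()
w=st['eef_rot'];m=R.from_quat([w[1],w[2],w[3],w[0]]).as_matrix();p=np.array(st['eef_pos'])
rel=lambda q:np.c_[(q[:,:2]-AX)@[np.cos(ps),np.sin(ps)],(q[:,:2]-AX)@[-np.sin(ps),np.cos(ps)]]*1000
print(st['t'],p.round(4),'yaw',np.arctan2(m[1,0],m[0,0]).round(3),'F',np.round(st['force'],1),'vel',np.abs(st['joint_vel']).max().round(3),'rel',rel(p[None])[0].round(1))
# finger points by depth: within box around TCP, above wheel
u0,v0=pix(s,p)[0].astype(int)
g=[(u,v) for v in range(v0-30,v0+25) for u in range(u0-25,u0+25)]
W=world(s,g)
r=rel(W)
k=(W[:,2]>.002)&(W[:,2]<p[2]+.05)&(np.abs(W[:,:2]-p[:2]).max(1)<.03)&((W[:,2]>.064)|((r[:,0]<-46)))
W=W[k];r=r[k]
for lo in np.arange(0,.16,.005):
    j=(W[:,2]>=lo)&(W[:,2]<lo+.005)
    if j.sum(): print(int(lo*1000),j.sum(),'x',r[j,0].min().round(),r[j,0].max().round(),'y',r[j,1].min().round(),r[j,1].max().round())
E
python3 tip.py L 1; python3 -c "
from h import *
import time
print([np.round(get_state()['eef_pos'],4).tolist() for _ in range(3)])"
```

```text
2.85 [0.5388 0.0539 0.0707] yaw -0.217 F [0.6 0.8 0.1] vel 0.004 rel [-52.2  22.9]
0 24 x -78.0 -46.0 y -9.0 45.0
5 1 x -74.0 -74.0 y 1.0 1.0
85 5 x -60.0 -52.0 y 32.0 35.0
90 11 x -63.0 -40.0 y 24.0 37.0
95 18 x -67.0 -42.0 y 17.0 37.0
100 17 x -68.0 -42.0 y 17.0 36.0
105 18 x -67.0 -42.0 y 22.0 37.0
110 17 x -69.0 -39.0 y 27.0 37.0
115 11 x -66.0 -47.0 y 30.0 37.0
120 1 x -58.0 -58.0 y 38.0 38.0
[[0.5388, 0.0539, 0.0707], [0.5388, 0.0539, 0.0707], [0.5388, 0.0539, 0.0707]]
```

{"method": "carry_out", "body": {
  "plan": [
    [0,0,0,-0.015,0],
    [0,0,0,-0.015,0],
    [0,0,0,-0.005,0],
    [0,0,0,0,0],
    [0,0,0,0,0]
  ]
}}

```text
t: 3.48
eef_pos: [0.5384, 0.0539, 0.0329]
eef_rot: [0.704, -0.702, 0.074, -0.078]
force: [-0.0, -0.3, 0.8]
opening: 0.002
```

```bash
python3 tip.py L 2; python3 -c "
from h import *
s=load('tip2');crop(s,'tip2c',305,215,405,275,8)"
```

```text
3.525 [0.5385 0.0539 0.033 ] yaw -0.217 F [-0.3 -0.  -0.1] vel 0.005 rel [-52.5  22.9]
0 25 x -88.0 -46.0 y -10.0 54.0
5 1 x -51.0 -51.0 y 46.0 46.0
45 1 x -57.0 -57.0 y 34.0 34.0
50 7 x -62.0 -49.0 y 32.0 36.0
55 15 x -66.0 -50.0 y 20.0 37.0
60 13 x -68.0 -48.0 y 21.0 37.0
65 16 x -67.0 -40.0 y 24.0 36.0
70 13 x -66.0 -40.0 y 27.0 36.0
75 13 x -67.0 -41.0 y 30.0 37.0
80 8 x -67.0 -48.0 y 31.0 37.0
```

View pics/tip2c.png

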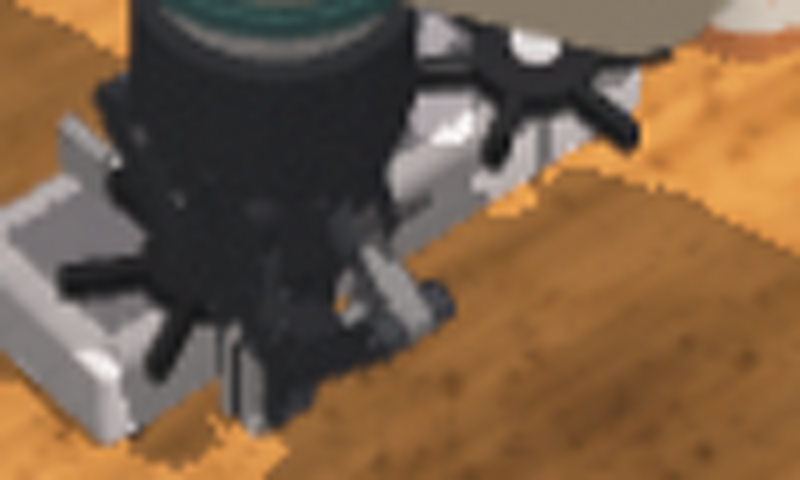

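{"method": "carry_out", "body": {
  "plan": [
    [0,0,0,-0.005,0],
    [0,0.005,-0.001,0,0],
    [0,-0.0015,-0.007,0,0],
    [0,-0.0015,-0.007,0,0],
    [0,-0.0015,-0.007,0,0]
  ]
}}

```text
t: 4.15
eef_pos: [0.5399, 0.0314, 0.0286]
eef_rot: [0.704, -0.702, 0.073, -0.079]
force: [-0.0, 2.3, 0.2]
opening: 0.002
```

```bash
python3 tip.py L 3 | head -1; python3 -c "
from h import *
s=load('tip3');crop(s,'tip3c',305,215,405,275,8)"
```

```text
4.2 [0.5397 0.0306 0.0286] yaw -0.216 F [-0.1  0.6  0.5] vel 0.024 rel [-46.4   0.3]
```

View pics/tip3c.png

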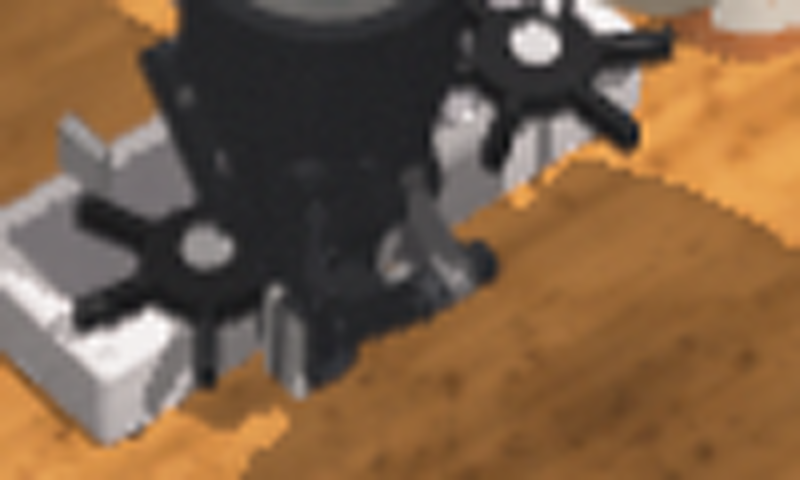

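The picture shows the left wheel turned about 20–25° (its front-left lobe is now at (205,370)) and the case unmoved. I'll continue the sweep.

{"method": "carry_out", "body": {
  "plan": [
    [0,-0.0015,-0.007,0,0],
    [0,-0.0015,-0.007,0,0],
    [0,-0.0015,-0.007,0,0],
    [0,0,0,0,0],
    [0,0,0,0,0]
  ]
}}

```text
t: 4.82
eef_pos: [0.5345, 0.0068, 0.0286]
eef_rot: [0.704, -0.702, 0.074, -0.079]
force: [0.0, 0.9, 0.0]
opening: 0.004
```

{"method": "carry_out", "body": {
  "plan": [
    [0,-0.03,0.006,0,0],
    [0,0,0,0.04,0],
    [0,0,0,0.03,0],
    [0,0,0,0,0],
    [0,0,0,0,0]
  ]
}}

```text
t: 5.45
eef_pos: [0.5015, 0.0139, 0.0976]
eef_rot: [0.703, -0.702, 0.076, -0.077]
force: [-0.0, -0.1, -1.0]
opening: 0.0
```

```bash
python3 tip.py L 4 | head -1; python3 -c "
from h import *
s=load('tip4');crop(s,'tip4c',295,190,425,280,6)"
```

```text
5.5 [0.5016 0.0138 0.0976] yaw -0.216 F [ 0.1 -0.5 -0.5] vel 0.006 rel [-80.1 -24.1]
```

View pics/tip4c.png

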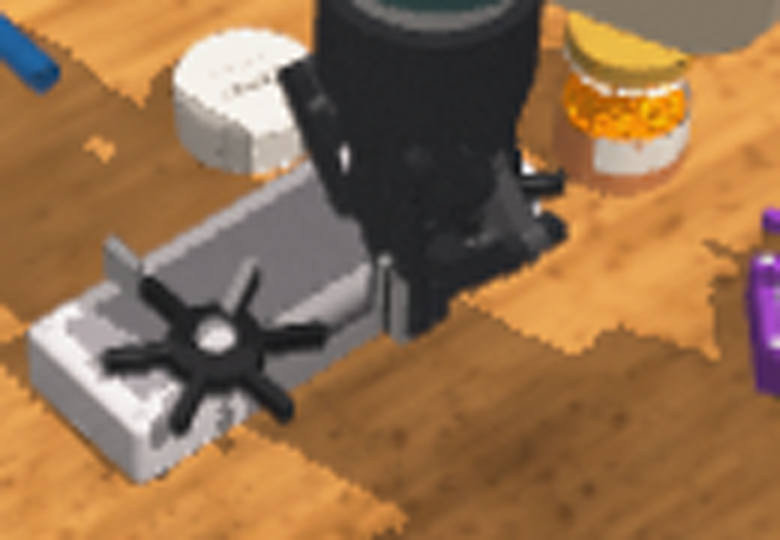

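One click is done: the bar is now on the lobe at (245,280), 60° short of the fin. I'll repeat the same stroke.

{"method": "carry_out", "body": {
  "plan": [
    [0,0.01,0.046,0,0],
    [0,0.027,-0.006,-0.02,0],
    [0,0,0,-0.03,0],
    [0,0,0,-0.019,0],
    [0,0,0,0,0]
  ]
}}

```text
t: 6.12
eef_pos: [0.537, 0.0554, 0.0204]
eef_rot: [0.703, -0.703, 0.079, -0.074]
force: [-0.4, 0.8, 0.4]
opening: 0.001
```

```bash
python3 tip.py L 5 | head -1
```

```text
6.175 [0.5375 0.0554 0.0214] yaw -0.216 F [ 0.4 -0.8 -0.1] vel 0.031 rel [-53.8  24.1]
```

{"method": "carry_out", "body": {
  "plan": [
    [0,0.007,-0.0015,0.007,0],
    [0,0,0,0,0],
    [0,-0.0015,-0.007,0,0],
    [0,-0.0015,-0.007,0,0],
    [0,-0.0015,-0.007,0,0]
  ]
}}

```text
t: 6.8
eef_pos: [0.5422, 0.0324, 0.0319]
eef_rot: [0.704, -0.702, 0.076, -0.076]
force: [1.2, 1.7, -0.0]
opening: -0.003
```

```bash
python3 tip.py L 6 | head -1
```

```text
6.85 [0.542  0.0315 0.0319] yaw -0.216 F [ 0.9  1.1 -0.2] vel 0.025 rel [-44.4   1.7]
```

{"method": "carry_out", "body": {
  "plan": [
    [0,-0.003,-0.007,-0.003,0],
    [0,-0.0015,-0.007,0,0],
    [0,-0.0015,-0.007,0,0],
    [0,0,0,0,0],
    [0,0,0,0,0]
  ]
}}

```text
t: 7.48
eef_pos: [0.535, 0.0078, 0.0285]
eef_rot: [0.703, -0.703, 0.077, -0.076]
force: [0.5, -0.5, -1.0]
opening: 0.004
```

{"method": "carry_out", "body": {
  "plan": [
    [0,-0.03,0.006,0,0],
    [0,0,0,0.04,0],
    [0,0,0,0.03,0],
    [0,0,0,0,0],
    [0,0,0,0,0]
  ]
}}

```text
t: 8.1
eef_pos: [0.5022, 0.0148, 0.0976]
eef_rot: [-0.703, 0.703, -0.078, 0.074]
force: [-0.1, -0.0, -0.6]
opening: 0.002
```

```bash
python3 tip.py L 7 | head -1; python3 -c "
from h import *
s=load('tip7');crop(s,'tip7c',295,190,425,280,6)"
```

```text
8.15 [0.5023 0.0147 0.0977] yaw -0.216 F [ 0.3  0.1 -0.5] vel 0.006 rel [-79.7 -23.1]
```

View pics/tip7c.png

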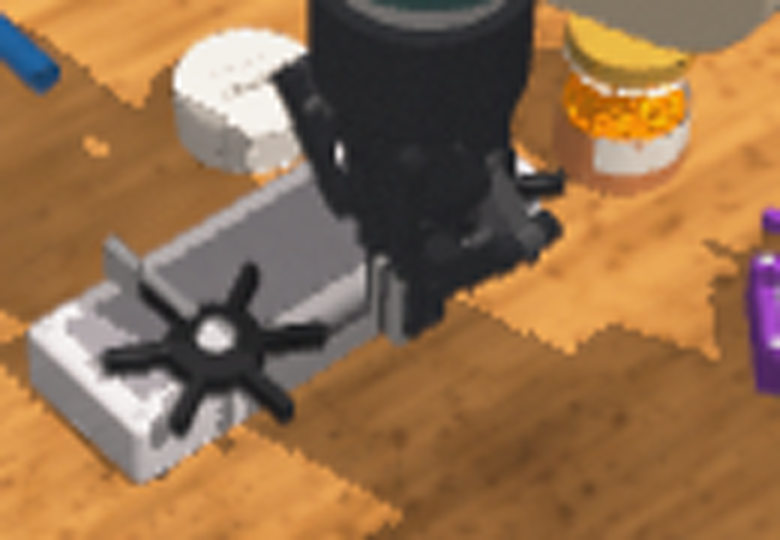

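The left wheel is done: its bar lines up with the fin at (125,265) and the case has not moved. Next is the right wheel, one click.

{"method": "carry_out", "body": {
  "plan": [
    [0,-0.009,-0.041,0,0],
    [0,-0.009,-0.04,0,0],
    [0,0.025,-0.005,0,0],
    [0,0,0,-0.03,0],
    [0,0,0,0,0]
  ]
}}

```text
t: 8.78
eef_pos: [0.5066, -0.0734, 0.0606]
eef_rot: [0.703, -0.703, 0.082, -0.071]
force: [0.4, 0.8, -0.5]
opening: -0.004
```

```bash
python3 tip.py R 8
```

```text
8.825 [ 0.5079 -0.0736  0.0627] yaw -0.216 F [-0.5 -0.9  1.2] vel 0.036 rel [-56.   22.1]
0 26 x -83.0 -47.0 y -9.0 52.0
70 1 x -63.0 -63.0 y 28.0 28.0
75 5 x -64.0 -54.0 y 29.0 33.0
80 12 x -70.0 -44.0 y 18.0 37.0
85 19 x -70.0 -45.0 y 16.0 35.0
90 16 x -71.0 -44.0 y 18.0 35.0
95 18 x -72.0 -44.0 y 19.0 37.0
100 19 x -71.0 -42.0 y 22.0 37.0
105 17 x -71.0 -49.0 y 26.0 36.0
110 4 x -72.0 -47.0 y 30.0 35.0
```

{"method": "carry_out", "body": {
  "plan": [
    [0,0,0,-0.018,0],
    [0,0,0,-0.016,0],
    [0,0,0,0,0],
    [0,0.009,-0.002,0,0],
    [0,0,0,0,0]
  ]
}}

```text
t: 9.45
eef_pos: [0.5186, -0.0754, 0.0285]
eef_rot: [-0.703, 0.703, -0.079, 0.073]
force: [0.1, 0.7, -0.1]
opening: 0.0
```

```bash
python3 tip.py R 9 |head -1
```

```text
9.5 [ 0.5184 -0.0754  0.0285] yaw -0.215 F [-0.   0.4 -0.7] vel 0.011 rel [-45.4  22.6]
```

{"method": "carry_out", "body": {
  "plan": [
    [0,-0.002,-0.007,0,0],
    [0,-0.0015,-0.007,0,0],
    [0,-0.0015,-0.007,0,0],
    [0,-0.0015,-0.007,0,0],
    [0,0,0,0,0]
  ]
}}

```text
t: 10.12
eef_pos: [0.5117, -0.1055, 0.0293]
eef_rot: [0.703, -0.703, 0.078, -0.073]
force: [-0.6, 0.1, -0.2]
opening: -0.003
```

{"method": "carry_out", "body": {
  "plan": [
    [0,-0.0015,-0.007,0,0],
    [0,-0.0015,-0.007,0,0],
    [0,0,0,0,0],
    [0,0,0,0,0],
    [0,0,0,0,0]
  ]
}}

```text
t: 10.75
eef_pos: [0.5082, -0.1208, 0.0292]
eef_rot: [-0.703, 0.703, -0.079, 0.073]
force: [-0.0, 0.4, 0.4]
opening: -0.001
```

```bash
python3 tip.py R 10 |head -1
```

```text
10.8 [ 0.5083 -0.1208  0.0292] yaw -0.215 F [ 0.1 -0.1 -0.9] vel 0.002 rel [-45.7 -24. ]
```

Now I'll withdraw, rise and move well clear so both cameras can see.

{"method": "carry_out", "body": {
  "plan": [
    [0,-0.03,0.006,0,0],
    [0,0,0,0.05,0],
    [0,0,0,0.06,0],
    [0,-0.04,-0.03,0.03,0],
    [0,-0.03,-0.05,0,0]
  ]
}}

```text
t: 11.42
eef_pos: [0.4041, -0.1926, 0.1711]
eef_rot: [-0.703, 0.703, -0.078, 0.069]
force: [0.7, -1.4, -0.9]
opening: 0.001
```

{"method": "carry_out", "body": {
  "plan": [
    [0,-0.03,-0.05,0,0],
    [0,-0.03,-0.05,0,0],
    [0,-0.02,-0.05,0,0],
    [0,0,0,0,0],
    [0,0,0,0,0]
  ]
}}

```text
t: 12.05
eef_pos: [0.3197, -0.3485, 0.1727]
eef_rot: [-0.702, 0.704, -0.077, 0.071]
force: [0.4, -0.8, -0.4]
opening: 0.001
```

```bash
python3 - <<'E'
from h import *
t=grab('top','end_t');s=grab('scene','end_s')
a=cv2.resize(t['frame'][180:275,310:480,::-1],None,fx=4,fy=4,interpolation=cv2.INTER_CUBIC)[:295]
b=cv2.resize(s['frame'][190:275,250:420,::-1],None,fx=4,fy=4,interpolation=cv2.INTER_CUBIC)[:295]
cv2.imwrite('pics/end.png',np.vstack([a,b])); print(get_state()['eef_pos'],get_state()['t'])
E
```

```text
[ 0.3200295  -0.3480161   0.17277548] 12.15
```

View pics/end.png

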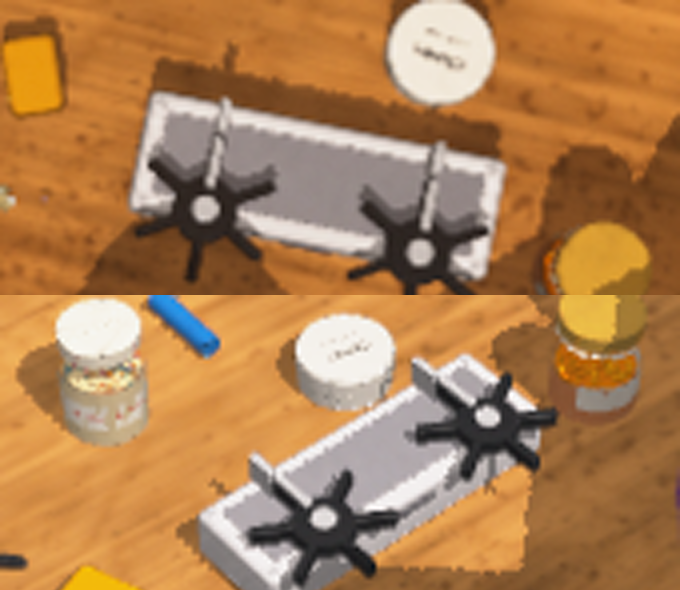

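Both bars point straight at their fins, at top crop (218,150) and (430,190). The case, jar, tin and wax are where they were, and the arm is clear.

```bash
python3 -c "
from h import *
print(close_job())"
```

```text
the job is handed in; nothing more can be done
None
```

Both wheels on the larger grey counter are zeroed and the job is handed in. I used the shut fingertips at the wheels' front edges, left to right: two clicks on the left wheel and one on the right, finished at about 12 s of the 72 s allowed.

- **Last checks:** the final top and scene pictures show both barred lobes pointing straight at their fins. The case, jar, tin and wax look unmoved, and the arm is clear of everything. Forces read at the end of each move stayed below about 3 N.
- **Disagreements:**
  - Depth from the scene camera put the fingertips about 25 mm higher than the stated tool geometry, so I chose a working height that was safe under both.
  - My first pixel fits in the two cameras differed by about 8 mm in y. Depth readings of the wheel hubs agreed to about 3 mm, and I used those.

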